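Two-button release of a roller feeder

TASK

Let the three steel rollers out of the bench feeder: with one fingertip on each of its two release buttons, press both buttons down together, never one alone, and keep both fully down until all three rollers have run into the feeder's tray and lie still. Then let both buttons up and move clear; do not touch the rollers, and leave the ring, the jar and the bush standing around the feeder where they are.

Things in the scene. Friction and masses are not known exactly. Their poses are not given: they have to be found in the camera images.
- feeder: fixed roller feeder on a 285 x 130 mm base plate: grey button block (64 x 112 mm, top 46 mm above the bench), then a green chute sloping down 7 degrees along +x to an open tray. Origin on the bench midway below the two buttons; x along the chute, y along the button row to the left button, z up. Buttons at y = +30 and -30 mm, x = 0. Nothing of the feeder is higher than 74 mm; the rollers' tops reach 79 mm
- stop_pins (a point): point on the chute floor midway between two steel stop pins, feeder x = 125 mm. The pins stand 7 mm above the floor and hold the rollers back; each sinks with its own button and is below the floor when that button is more than 7 mm down. Chute: x = 41 to 150 mm, 50 mm wide inside, wall tops 66 mm above the bench, back wall (x = 36 to 41 mm) 74 mm
- tray_floor (a point): middle of the tray floor, feeder x = 193.5 mm, about 17 mm above the bench. Tray: x = 151 to 236 mm, 50 mm wide inside, wall tops 50 mm above the bench, floor sloping 7 degrees down to its far end. A roller lies in the tray when its centre is past feeder x = 152 mm and less than 45 mm above the bench
- button_left_top (a point): centre of the top face of the left push button (feeder +y side): upright black cylinder 28 mm in diameter, its top 62 mm above the bench (16 mm above the block) when up and 52 mm when fully down; it springs back when let go. The point moves with the button
- button_right_top (a point): the same for the right push button (feeder -y side), identical to the left one
- button_left (a joint): how far the left button is pressed, m: 0 up, 0.010 fully down. Pressed straight down; it starts to move at about 2.4 N and needs about 6 N to be fully down (both together about 12 N)
- button_right (a joint): the same for the right button
- roller_1: plain steel bearing roller, a solid cylinder 20 mm in diameter and 47 mm long, lying across the chute; origin at its centre, its own y axis along the cylinder. At the start the lowest, resting against the stop pins. All rollers run out in about one second once both pins are down
- roller_2: plain steel bearing roller, a solid cylinder 20 mm in diameter and 47 mm long, lying across the chute; origin at its centre, its own y axis along the cylinder. At the start the middle one
- roller_3: plain steel bearing roller, a solid cylinder 20 mm in diameter and 47 mm long, lying across the chute; origin at its centre, its own y axis along the cylinder. At the start the uppermost, the last to run out
- bearing_ring: bystander: loose steel bearing ring, outer diameter 80 mm, inner 62 mm, 22 mm high; origin at the centre of its underside
- grease_jar: bystander: loose closed jar, 60 mm in diameter, 75 mm high; origin at the centre of its underside
- flange_bush: bystander: loose brass bush with a foot flange, flange 60 mm in diameter and 8 mm thick, stem 36 mm in diameter, 42 mm high in all; origin at the centre of its underside

How it is judged:
By the outcome, as a careful person would: the job done as asked, in the order asked, and still so for the second after the job is handed in, with the robot touching nothing.
It also fails if it takes over 32 s, if anything falls off the work surface, if the arm or the gripper's body presses on something with over 40 N, if the wrist force passes 120 N, or if a joint passes its speed limit or range.

ROBOT

A 6-joint arm with a two-finger parallel gripper is mounted at the origin on the work surface. World frame = base frame: x ahead of the robot, y to its left, z up, the work surface at z = 0. Lengths are in mm, angles in rad, forces in N, time in s.
With the tool pointing down it reaches from about 300 to 750 mm from the base axis. Payload 8.5 kg.
Tool frame: the origin (TCP) lies midway between the tips of the shut fingers; the grasp point (between the pads) lies 19 mm behind it; z points along the fingers, y is the direction in which the jaws open and shut (so a half turn about z gives the same grasp; the last joint's range is limited). The gripper opens to 85 mm and grips with 20 to 120 N. Pads are 22 mm wide; open, the fingers measure 114 mm over their backs; the gripper's body (76 mm by 85 mm) begins 54 mm behind the grasp point. The pads swing forward as they close: fully open they stand 13 mm farther back than shut.
Start: joints at [-1.417, 0.381, 1.297, -0, 1.464, -0.215], TCP at [198.266, -513.002, 231.322] pointing down, gripper open.
Joint ranges: [-3.11, 3.11], [-0.89, 2.33], [0.22, 2.48], [-1.42, 4.56], [0.17, 2.85], [-2.88, 2.88]. Speed limits (rad/s): [2.39, 2.39, 3.14, 3.14, 3.14, 3.14].

INTERFACE

Orientations are given as a unit quaternion [x, y, z, w].
In Python, from plant import bot gives the robot as it stands.
- The arm moves only by the tool servo_tool, never from a script. Its argument "moves" is one flat list of numbers, 4 for each row, row after row: the shift along the tool's x, y, z in m, then the turn about the tool's z in degrees. A call has 1 to 5 rows; each row shifts and turns the commanded pose from where the row before left it, along the tool's axes as they then stand; what a row does not reach is not made up. A row lasts 1/8 s, in which the tool goes at most 62.5 mm and 10.7 degrees, less where a joint would pass 70% of its speed; a pose out of reach is approached as far as the arm can. A call is refused whole if a number of a shift passes 0.0625 or a number of a turn 10.7, either way. A call with a gripper value outside its range is refused whole. "gripper" is the gripper's target within -1 to 1 (fully open at 1, half-way at 0, shut at -1), set as the call begins (left out, the last holds). The fingers move at their own pace and stop on an object; "squeeze" is the grip in N (left out, the last holds). Time passes only in rows, so rows that do not move let the fingers close. It gives the time, the measured TCP pose, the force and the opening at its end, in the units of the state.
- bot.get_obs(): the state, without advancing time (a new reading comes with each control period).
- bot.capture(name): name is "scene" or "top"; returns (picture, depth): 420x560x3 uint8, blue, green, red; 420x560 float32, mm along the optical axis (not along the pixel's ray), 0 where there is no reading.
- bot.camera_info(name): a dict with "fx", "fy", "cx", "cy" (pixels), "k1" (the pictures are not rectified: a ray, as slopes to the right and down, at radius r is drawn at 1 + k1 r^2 times it, then the intrinsics apply), "xyz" and "rotation" of the camera in the world. Camera axes: x right, y up, looking along -z (the intrinsics and any distortion apply to the point x, -y, -z); pixel columns grow to the right and rows downward; lengths in mm; the calibration is good to about 2 mm. A picture is of the moment at which its call begins. camera_info takes no time and is no camera call.
- bot.close_job(): hands the job in, once; it reports no verdict.
Trained networks look in the newest picture that a camera, given by its name, has taken for a name from the list of things; names that differ only in an ending like _2 or _b are one class to them, and where a whole thing is asked for, a point or a joint stands for the part that bears it (a point fixed in the world has none). Each returns a list of dicts, best first, with "confidence" (0 to 1); they miss things now and then, are a little off and sometimes report something else, mostly with a low value. They report only what shows in the picture. A call takes as long as a camera call.
- bot.boxes_of(thing, camera): "at" ([column, row] in pixels, amid what is visible of it).
The state is a dict: "clock": time; "q": joint angles; "qd": joint speeds; "tau": joint torques, N m; "tool_pos": TCP position; "tool_rot": TCP orientation; "force": force on the tool from outside, world axes, zero at the start; "ft_torque": the same for the moment, N m; "finger_gap": opening from 0.0 (shut) to 1.0 (fully open).
Only numpy, scipy, OpenCV 4.12 (cv2) and the standard library are available. Lean on these libraries where they do the work, as an engineer would, in place of code of your own. Each camera call takes 0.05 s, during which the arm holds its last target. There are 200 camera calls.

## Working session

There is one attempt and no reset: what is moved stays moved. The work goes in short steps, Python scripts to look and compute and a tool call to move; the robot and the scene stay as the last step left them, time stands still between calls to the robot, and variables do not carry over. Pictures are saved under pics/ and viewed, on a budget of 10 in all, crops included, one or two more only if the job needs it, and the job is handed in when it is done.

Besides the shell and the picture viewer there is one more tool, called by a JSON object that holds its "api" and its "payload". servo_tool: Moves the arm, as the interface text tells. Its arguments: {"type":"object","properties":{"moves":{"type":"array"},"gripper":{"type":"number"},"squeeze":{"type":"number"}},"required":["moves"]}

```bash
mkdir -p pics
cat > h.py <<'E'
from plant import bot
import numpy as np, cv2
from scipy.spatial.transform import Rotation as R
def cam(n):
    c=bot.camera_info(n); Rm=np.array(c["rotation"],float)
    if Rm.shape!=(3,3): Rm=R.from_quat(Rm.ravel()).as_matrix()
    return c,Rm,np.array(c["xyz"],float)
def ray(n,uv):
    c,Rm,t=cam(n); K=np.array([[c["fx"],0,c["cx"]],[0,c["fy"],c["cy"]],[0,0,1.]])
    p=cv2.undistortPoints(np.array([[uv]],float),K,np.array([c["k1"],0,0,0.]))[0,0]
    return t,Rm@np.array([p[0],-p[1],-1])
def at_z(n,uv,z):
    t,d=ray(n,uv); return t+d*(z-t[2])/d[2]
def at_d(n,uv,dep):
    t,d=ray(n,uv); return t+d*dep
E
python3 - <<'E'
from h import *
for n in("scene","top"):
    im,d=bot.capture(n); cv2.imwrite(f"pics/{n}0.png",im); np.save(f"pics/{n}0d.npy",d)
    c,Rm,t=cam(n); print(n,c)
    for th in("button_left_top","stop_pins","tray_floor","roller_1","bearing_ring","grease_jar","flange_bush"):
        for b in bot.boxes_of(th,n)[:3]:
            u=b["at"]; dd=d[int(u[1]),int(u[0])]
            print(th,np.round(u,1),round(b["confidence"],2),np.round(at_d(n,u,dd),1),np.round(at_z(n,u,62),1))
print(bot.get_obs())
E
```

```text
scene {'fx': 453.9304795724344, 'fy': 453.9304795724344, 'cx': 282.16455000895263, 'cy': 208.04957674951152, 'k1': -0.01217249079735411, 'xyz': array([929.62258625, 531.30356207, 891.01741406]), 'rotation': array([0.08534774, 0.28448151, 0.91050397, 0.28769524])}
button_left_top [356.8 214.2] 0.56 [483.3 166.6  60.6] [484.  167.2  62. ]
stop_pins [317.6 262.1] 0.68 [621.3 206.3  48.9] [626.1 211.4  62. ]
tray_floor [316.5 259.6] 0.57 [618.8 199.5  46.7] [624.4 205.5  62. ]
roller_1 [330.  227.1] 0.72 [559.6 166.3  77. ] [552.8 159.6  62. ]
roller_1 [323.6 237.6] 0.55 [585.8 178.1  75.3] [580.2 172.4  62. ]
bearing_ring [286.4 192.9] 0.98 [551.3  -5.4   2.4] [576.7  30.6  62. ]
bearing_ring [331.  202.3] 0.67 [508.7 107.8  58.7] [510.3 109.5  62. ]
grease_jar [385.1 263.2] 0.9 [516.7 293.9  65.5] [514.9 292.9  62. ]
flange_bush [255.4 246. ] 0.79 [704.3  95.8  41.8] [709.6 106.1  62. ]
top {'fx': 439.02107611039344, 'fy': 439.02107611039344, 'cx': 282.0634502056678, 'cy': 208.87456296638672, 'k1': 0.04168943792619654, 'xyz': array([474.8450679 ,  33.67231289, 825.22837945]), 'rotation
[... 592 characters left out ...]
2.3  73.1] [588.9 174.3  62. ]
{'clock': 0.8, 'q': array([-1.41729215e+00,  3.80601407e-01,  1.29742969e+00,  1.67653664e-05,
        1.46360046e+00, -2.15303101e-01]), 'qd': array([ 0.00094043, -0.00054564,  0.00142141,  0.00066451, -0.00160404,
        0.0002571 ]), 'tau': array([-3.02692924e-04, -4.48299229e+01, -2.31450444e+01, -2.38843422e-04,
        5.46068495e-04, -1.56911318e-05]), 'tool_pos': array([ 198.27261935, -512.98799383,  231.3116187 ]), 'tool_rot': array([ 9.83045939e-01,  1.83359434e-01,  8.93150855e-06, -1.91844785e-05]), 'force': array([-0.41613147,  0.08337128, -0.38309198]), 'ft_torque': array([-0.03228936,  0.01915709,  0.00829463]), 'finger_gap': 1.0009233172283052}
```

View pics/top0.png

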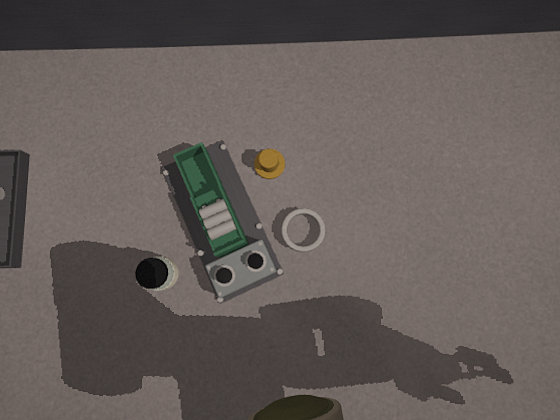

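View pics/scene0.png

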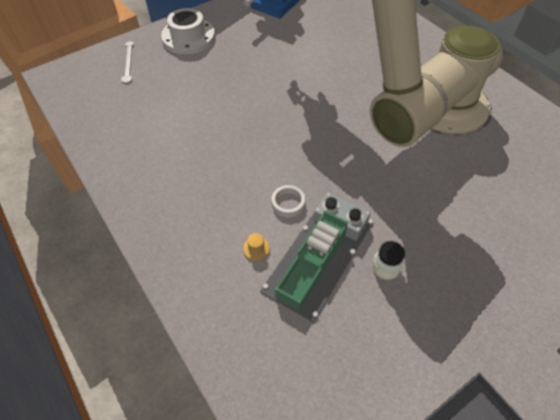

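The top view shows the feeder with its buttons at about (224,275) left and (256,261) right, and the rollers at about (217,217). The jar is at (152,273), the ring at (303,230) and the bush at (269,162). Next I refine the button positions using colour and depth.

```bash
cat >> h.py <<'E'
def cloud(n,d,box):
    u0,u1,v0,v1=box; c,Rm,t=cam(n); K=np.array([[c["fx"],0,c["cx"]],[0,c["fy"],c["cy"]],[0,0,1.]])
    uu,vv=np.meshgrid(np.arange(u0,u1),np.arange(v0,v1)); uv=np.stack([uu,vv],-1).reshape(-1,1,2).astype(float)
    p=cv2.undistortPoints(uv,K,np.array([c["k1"],0,0,0.]))[:,0]; dd=d[v0:v1,u0:u1].ravel()
    return uv[:,0].astype(int),t+(np.c_[p[:,0],-p[:,1],-np.ones(len(p))]*dd[:,None])@Rm.T,dd
def buttons(n,im,d,seeds,r=13):
    out=[]
    for s in seeds:
        uv,P,dd=cloud(n,d,(int(s[0])-r,int(s[0])+r,int(s[1])-r,int(s[1])+r))
        g=im[uv[:,1],uv[:,0]].max(1)
        m=(dd>0)&(P[:,2]>55)&(P[:,2]<70)&(g<60)
        # circle centre from min enclosing circle of the top face, and mean
        q=P[m]; c0,rad=cv2.minEnclosingCircle(q[:,:2].astype(np.float32))
        out.append((np.r_[q[:,:2].mean(0),np.median(q[:,2])],np.r_[c0,rad],m.sum()))
    return out
E
python3 - <<'E'
from h import *
for n,seeds in(("top",[(224,275),(256,261)]),("scene",[(355,215),(331,203)])):
    im=cv2.imread(f"pics/{n}0.png"); d=np.load(f"pics/{n}0d.npy")
    o=buttons(n,im,d,seeds)
    for x in o: print(n,*[np.round(y,1) for y in x])
    v=o[0][0]-o[1][0]; print(np.linalg.norm(v[:2]),(o[0][0]+o[1][0])/2,np.degrees(np.arctan2(v[1],v[0]))-90)
    if n=="top": # jar,ring,bush clouds
        for nm,box,zr in(("jar",(130,185,250,295),(65,85)),("bush",(250,290,145,185),(30,60)),("ring",(275,330,205,255),(15,30)),("block",(195,290,230,310),(40,51))):
            uv,P,dd=cloud(n,d,box); q=P[(dd>0)&(P[:,2]>zr[0])&(P[:,2]<zr[1])]
            print(nm,cv2.minAreaRect(q[:,:2].astype(np.float32)),np.median(q[:,2]))
E
```

```text
top [486.3 159.1  61.7] [486.2 159.3  13.2] 183
top [509.8 104.1  61.8] [510.  103.9  13.2] 181
59.84825461019037 [498.02096445 131.57745361  61.76573802] 23.12630342288149
jar ((492.5849914550781, 280.76348876953125), (50.914268493652344, 50.5894889831543), 88.3926010131836) 74.35434395173286
bush ((697.9300537109375, 79.21994018554688), (34.95354080200195, 34.04861068725586), 49.144100189208984) 41.50932779184649
ring ((567.9592895507812, 18.585224151611328), (77.32012176513672, 78.1087875366211), 88.20735168457031) 21.4019688547329
block ((510.4533996582031, 138.00579833984375), (92.99890899658203, 114.90101623535156), 25.037588119506836) 45.85883367464817
scene [487.7 165.2  61.2] [486.2 164.8  12.7] 89
scene [511.6 110.7  61.3] [510.3 110.3  12.3] 74
59.56198582517737 [499.66144972 137.96106393  61.2296274 ] 23.613253195609914
```

{"api": "servo_tool", "payload": {"moves": [0.02,-0.018,0,-2.2,0.04,-0.036,0,0,0.044,-0.04,0,0,0.044,-0.04,0,0,0.044,-0.04,0,0], "gripper": 0.07}}

```text
clock: 1.42
tool_pos: [307.0, -275.9, 231.5]
tool_rot: [0.979, 0.202, 0.0, 0.0]
force: [0.3, -0.3, 0.9]
finger_gap: 0.538
```

{"api": "servo_tool", "payload": {"moves": [0.044,-0.04,0,0,0.044,-0.04,0,0,0.044,-0.04,0,0,0.044,-0.04,0,0,0.044,-0.04,0,0]}}

```text
clock: 2.05
tool_pos: [430.0, -5.0, 231.6]
tool_rot: [0.979, 0.202, 0.0, 0.0]
force: [0.5, -1.3, -0.3]
finger_gap: 0.532
```

{"api": "servo_tool", "payload": {"moves": [0.044,-0.04,0,0,0.04,-0.034,0,0,0.024,-0.02,0.03,0,0.01,-0.008,0.04,0,0,0,0,0]}}

```text
clock: 2.68
tool_pos: [496.2, 134.0, 159.3]
tool_rot: [0.979, 0.203, -0.003, -0.0]
force: [-0.4, -0.5, 0.7]
finger_gap: 0.534
```

{"api": "servo_tool", "payload": {"moves": [0.002,0,0.03,0,0,0,0.03,0,0,0,0.01,0,0,0,0,0]}}

```text
clock: 3.18
tool_pos: [499.7, 133.9, 92.4]
tool_rot: [0.979, 0.202, 0.001, 0.0]
force: [0.1, 0.2, -0.4]
finger_gap: 0.537
```

Run:
```python
from h import *
ims=[]
for n,(u,v) in(("scene",(340,195)),("top",(240,268))):
    im,d=bot.capture(n); np.save(f"pics/{n}1d.npy",d); cv2.imwrite(f"pics/{n}1full.png",im)
    ims.append(cv2.resize(im[v-40:v+40,u-40:u+40],None,fx=5,fy=5,interpolation=cv2.INTER_CUBIC))
cv2.imwrite("pics/c1.png",np.hstack(ims))
print(bot.get_obs()["tool_pos"])
# projected TCP-based fingertip positions into each camera
```

```text
[499.93836515 134.15160235  92.814426  ]
```

View pics/c1.png

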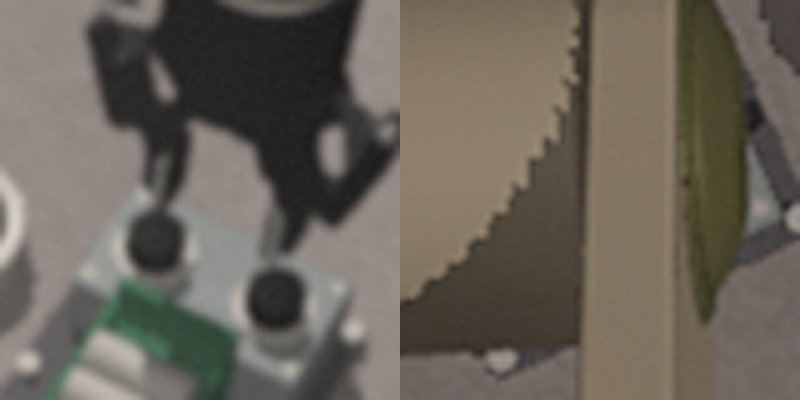

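Run:
```python
from h import *
f=lambda c:(300+c[0]/5,155+c[1]/5)
im=cv2.imread("pics/scene1full.png"); d=np.load("pics/scene1d.npy")
for z in(92.8,97):
    P=[at_z("scene",f(c),z) for c in((163,195),(283,252))]; print(z,np.round(P,1),np.round(sum(P)/2,1))
for x in buttons("scene",im,d,[(355,215),(331,203)]): print(*[np.round(y,1) for y in x])
# depth cloud of fingers: slices by height
uv,P,dd=cloud("scene",d,(318,380,170,212))
th=np.radians(23.3); ex=np.array([np.cos(th),np.sin(th)]); ey=np.array([-ex[1],ex[0]])
L=(P[:,:2]-np.array([499.9,134.2])); lx,ly=L@ex,L@ey
for z in range(80,130,5):
    for s in(1,-1):
        m=(dd>0)&(abs(P[:,2]-z-2.5)<2.5)&(ly*s>5)&(ly*s<60)&(abs(lx)<40)
        if m.sum()>1: print(z,s,m.sum(),"x",np.round([lx[m].min(),lx[m].max()],1),"y",np.round([ly[m].min(),ly[m].max()],1))
```

```text
92.8 [[509.3 109.8  92.8]
 [486.2 163.1  92.8]] [497.8 136.5  92.8]
97 [[511.5 112.   97. ]
 [488.6 165.1  97. ]] [500.  138.5  97. ]
[487.6 164.8  61.3] [486.7 163.6  13.9] 91
[511.1 110.2  61.2] [510.1 109.2  13. ] 82
95 1 3 x [ 6.5 10.8] y [25.3 31.6]
95 -1 9 x [-11.1   9.6] y [-27.8 -20.5]
100 1 9 x [ 3.9 10.8] y [24.9 36.7]
100 -1 11 x [-6.1 11. ] y [-32.4 -19.7]
105 1 10 x [-0.3 12. ] y [27.1 38.4]
105 -1 12 x [-9.5 10.8] y [-33.1 -20.3]
110 1 12 x [-3.9 12.9] y [26.4 38.6]
110 -1 11 x [ 4.  11.2] y [-31.2 -19.6]
115 1 14 x [-5.3 11.8] y [26.3 39.1]
115 -1 12 x [-10.4  11.2] y [-33.2 -19.8]
120 1 10 x [-0.2 12.4] y [25.6 39.2]
120 -1 15 x [-9.5 12.1] y [-34.4 -20.5]
125 1 9 x [ 5.3 10.4] y [26.  38.3]
125 -1 12 x [-9.3 11.7] y [-31.7 -20. ]
```

The scene-camera bias measured on the fingers is about 3 mm. With it removed, the button midpoint is at about (500, 134.5), which matches the TCP. Descending.

{"api": "servo_tool", "payload": {"moves": [0,0,0.01,0,0,0,0.01,0,0,0,0.005,0,0,0,0,0]}}

```text
clock: 3.78
tool_pos: [499.0, 134.3, 65.8]
tool_rot: [0.979, 0.202, -0.001, -0.0]
force: [0.2, 0.1, 0.6]
finger_gap: 0.537
```

{"api": "servo_tool", "payload": {"moves": [0,0,0.003,0,0,0,0.003,0,0,0,0,0]}}

```text
clock: 4.15
tool_pos: [499.1, 134.3, 60.2]
tool_rot: [0.979, 0.202, -0.0, -0.0]
force: [-0.3, -0.4, 0.5]
finger_gap: 0.532
```

{"api": "servo_tool", "payload": {"moves": [0,0,0.003,0,0,0,0,0]}}

```text
clock: 4.4
tool_pos: [499.3, 134.4, 57.5]
tool_rot: [0.979, 0.202, 0.0, 0.0]
force: [-1.1, 0.4, 5.7]
finger_gap: 0.537
```

{"api": "servo_tool", "payload": {"moves": [0,0,0.004,0,0,0,0.004,0,0,0,0,0]}}

```text
clock: 4.78
tool_pos: [499.3, 134.3, 50.0]
tool_rot: [0.979, 0.202, 0.0, 0.0]
force: [-3.8, -1.2, 11.9]
finger_gap: 0.535
```

{"api": "servo_tool", "payload": {"moves": [0,0,0.0015,0,0,0,0,0]}}

```text
clock: 5.03
tool_pos: [499.4, 134.3, 49.6]
tool_rot: [0.979, 0.202, 0.001, 0.0]
force: [-5.6, -0.5, 21.2]
finger_gap: 0.536
```

{"api": "servo_tool", "payload": {"moves": [0,0,0,0,0,0,0,0,0,0,0,0,0,0,0,0,0,0,0,0]}}

```text
clock: 5.65
tool_pos: [499.4, 134.3, 49.6]
tool_rot: [0.979, 0.202, 0.001, 0.0]
force: [-6.2, -1.4, 21.0]
finger_gap: 0.535
```

{"api": "servo_tool", "payload": {"moves": [0,0,0,0,0,0,0,0,0,0,0,0,0,0,0,0,0,0,0,0]}}

```text
clock: 6.28
tool_pos: [499.4, 134.4, 49.6]
tool_rot: [0.979, 0.202, 0.001, 0.0]
force: [-6.7, -1.5, 22.0]
finger_gap: 0.533
```

Run:
```python
from h import *
o=bot.get_obs(); print(o["force"],o["ft_torque"])
def look():
    im,d=bot.capture("scene"); return im,d
a,_=look(); im,d=look()
r=[b for b in bot.boxes_of("roller_1","scene")]
for b in r: u=b["at"]; print(np.round(u,1),round(b["confidence"],2),np.round(at_d("scene",u,d[int(u[1]),int(u[0])]),1))
print("diff",cv2.absdiff(a,im)[240:330,260:360].mean())
cv2.imwrite("pics/c2.png",cv2.resize(im[170:320,240:400],None,fx=4,fy=4,interpolation=cv2.INTER_CUBIC))
```

```text
[-6.65631431 -1.47298847 21.97717593] [-0.14693674  1.12598665 -0.05040439]
[298.3 276.2] 0.46 [670.4 205.8  39.8]
diff 1.0637407407407407
```

View pics/c2.png

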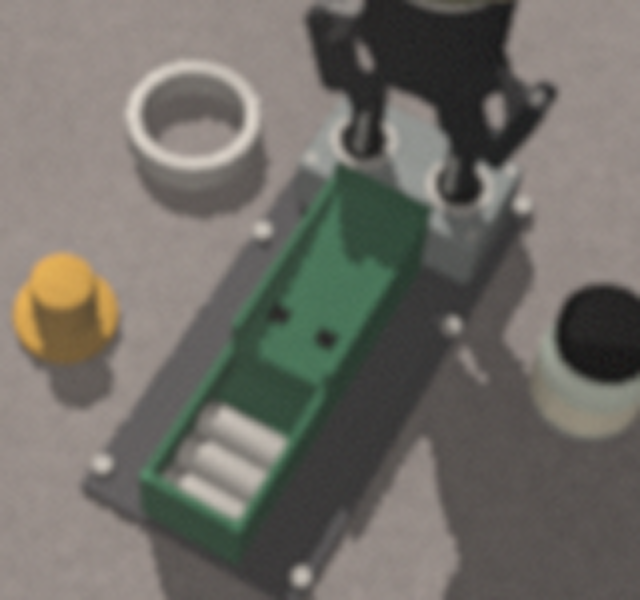

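All three rollers lie in the tray (crop (245,430), (230,465), (215,495)), the pins are sunk, and the buttons are down. I'll hold a little longer, check again for stillness, then release.

{"api": "servo_tool", "payload": {"moves": [0,0,0,0,0,0,0,0,0,0,0,0,0,0,0,0,0,0,0,0]}}

```text
clock: 7.05
tool_pos: [499.4, 134.3, 49.6]
tool_rot: [0.979, 0.202, 0.001, 0.0]
force: [-7.1, -2.1, 21.2]
finger_gap: 0.531
```

Run:
```python
from h import *
im,d=bot.capture("scene"); a=cv2.resize(im[170:320,240:400],None,fx=4,fy=4,interpolation=cv2.INTER_CUBIC)
b=cv2.imread("pics/c2.png"); D=cv2.absdiff(a,b)[380:560,140:340]; print(D.mean(),D.max(),bot.get_obs()["force"])
```

```text
0.987574074074074 6 [-5.71348212 -1.37033628 21.15498322]
```

{"api": "servo_tool", "payload": {"moves": [0,0,-0.006,0,0,0,-0.008,0,0,0,-0.02,0,0,0,-0.04,0,0,0,-0.04,0]}}

```text
clock: 7.72
tool_pos: [499.0, 134.3, 162.7]
tool_rot: [0.979, 0.202, -0.0, -0.0]
force: [0.1, 0.5, 0.4]
finger_gap: 0.532
```

{"api": "servo_tool", "payload": {"moves": [-0.03,0.03,-0.04,0,-0.04,0.04,0,0,-0.03,0.03,0,0,0,0,0,0,0,0,0,0]}}

```text
clock: 8.35
tool_pos: [447.2, 3.2, 201.8]
tool_rot: [0.979, 0.202, 0.0, -0.0]
force: [0.7, 1.1, 0.9]
finger_gap: 0.534
```

Run:
```python
from h import *
im,d=bot.capture("scene"); 
a=cv2.resize(im[170:320,240:400],None,fx=4,fy=4,interpolation=cv2.INTER_CUBIC); cv2.imwrite("pics/c3.png",a)
D=cv2.absdiff(a,cv2.imread("pics/c2.png"))[380:560,140:340]; print(D.mean(),D.max())
for x in buttons("scene",im,d,[(355,215),(331,203)]): print(*[np.round(y,1) for y in x])
o=bot.get_obs(); print(o["clock"],o["force"],np.abs(o["qd"]).max())
```

```text
1.5131944444444445 7
[487.6 164.9  61.6] [487.3 164.5  13.2] 89
[511.5 110.5  61.2] [510.  109.4  13.1] 83
8.4 [-0.23368777  0.72978654  0.21438201] 0.012290140826639309
```

View pics/c3.png

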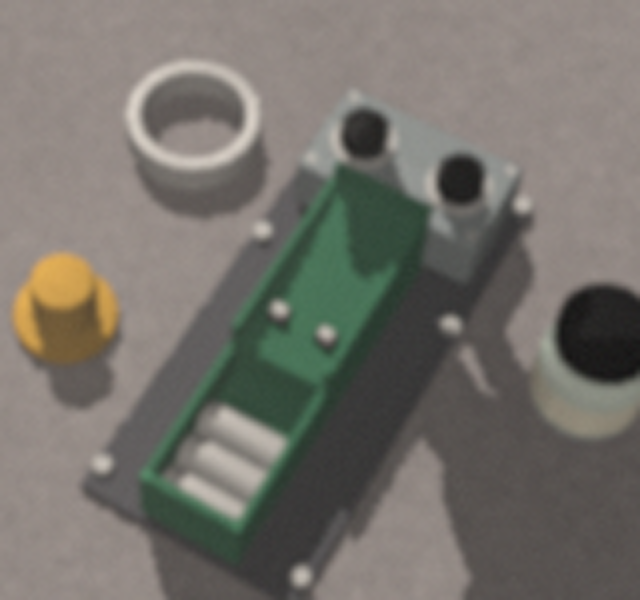

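The buttons and pins are back up, the three rollers lie still in the tray, and the ring, jar and bush haven't moved. The arm is clear, so I'm handing in.

```bash
python3 -c "
from plant import bot
print(bot.close_job())"
```

```text
the job is handed in; nothing more can be done
None
```

All three rollers are in the feeder's tray, and I handed the job in at about 8.4 s on the robot's clock.

**Press:** I set the fingertips about 60 mm apart, pressed both buttons down together and held them fully down for about 2 s at about 21 N. I let both up only after all three rollers lay still in the tray.

**Last checks:**
- **Rollers:** pictures taken during the hold and after release show no movement.
- **Buttons and pins:** both button tops are back at about 61–62 mm, and the stop pins are up again.
- **Bystanders:** the ring, the jar and the bush look unmoved.
- **Arm:** it is clear of everything and the measured force is back to about zero.

**Disagreements and limits:**
- **Cameras:** the two cameras put the buttons about 6 mm apart in y. I settled this by measuring the scene camera's offset (about 3 mm) against the fingers.
- **Button travel:** I did not measure how far down each button went. The evidence is the level tool, the steep rise in force at the bottom and the picture showing both pins sunk.
- **Roller detector:** during the hold it reported only one roller, with low confidence, so the count of three comes from the picture.

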